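# Fit the collar on the label-roll spindle and show it to the inspection camera

### The job

Slide the wide-bored collar over the shaft of the spindle standing in the block, right down onto its flange, and let it go; then take the spindle by its shaft, lift it with the collar on it out of the block and hold it up to the inspection camera: upright, the collar straight in front of the lens at lens height and 12 cm from it, the flange's lug pointing at the lens. Finish while still holding it there, clear of the camera, and leave everything else on the table where it is.

Things in the scene. Friction and masses are not known exactly. Their poses are not given: they have to be found in the camera images.
- collar: the wide-bored dark steel collar: a plain ring, 44 mm outside, 19.6 mm bore, 22 mm high, 60 g, lying flat on the table. Origin: centre of its underside; z is its axis. Which of the two collar places it stands in varies.
- collar_mid (a point): centre of the wide-bored collar, on its axis, 11 mm above its underside; this point is to come before the lens
- narrow_collar: a second collar, same outside, height and material, but with a 10 mm bore that does not go on the shaft; leave alone. Origin: centre of its underside.
- spindle: steel spindle standing upright in the block, 150 g. Origin: on its axis at the flange's underside; z up the shaft, x along the lug. Flange 52 mm across, z 0 to 6 mm. Shaft 16 mm across up to z = 60 mm, the top 6 mm tapering to 10 mm. Tail below the flange: 14 mm across, 26 mm long, loose in the bore. A seated collar covers z = 6 to 28 mm; grip the shaft above it.
- lug_tip (a point): outer end of the spindle's lug, a bar 14 mm wide and 6 mm thick that sticks 20 mm out of the flange's rim at one side; 46 mm from the spindle's axis along its +x
- shaft_top (a point): top end of the spindle's shaft, 60 mm above the flange's underside
- block: aluminium assembly block fixed to the table, 80 x 80 x 40 mm; origin: centre of its underside; the bore for the tail, 17 mm across and 32 mm deep, is in the middle of its top; the spindle's flange rests on the top
- camera: inspection camera fixed to the table: base plate 90 x 90 mm, square post, grey housing up to 204 mm high with a black lens barrel 35 mm across. Origin: on the table right below the lens front, 55 mm ahead of the base's middle; z up; it looks along its own -x, level
- lens (a point): middle of the camera's lens front, 180 mm above the table; axes as the camera: -x is the viewing direction, z up. The collar's middle belongs 120 mm in front of it, at -0.12 on this x
- card_stack: banded stack of grey cards, 65 x 90 x 21 mm, lying on the table; bystander; origin: centre of its underside
- sticker_roll_0: sticker roll standing on its flat side, 63 mm across, 29 mm high; bystander; origin: centre of its underside
- caliper: caliper lying near the table's front edge, 57 x 185 x 15 mm, long along its y; bystander; origin: about its middle, at its underside
Mind the look-alikes: they are no part of the job. Leave any orange or yellow look-alike of the collar alone.

How it is judged:
By the outcome, as a careful person would: the job done as asked, in the order asked, and still so for the second after the job is handed in, while the arm keeps its last pose, push and grip.
It also fails if it takes over 48 s, if anything falls off the work surface, if the arm or the gripper's body presses on something with over 40 N, if the wrist force passes 120 N, or if a joint passes its speed limit or range.

### The arm

A 6-joint arm with a two-finger parallel gripper is mounted at the origin on a cart in front of the work surface, level with it; the furniture and walls round the work are solid. World frame = base frame: x ahead of the robot, y to its left, z up, the work surface at z = 0. Lengths are in m, angles in rad, forces in N, time in s.
With the tool pointing down it reaches from about 0.325 to 0.925 m from the base axis. Payload 3.1 kg.
Tool frame: the origin (TCP) lies on the centre line of the jaws, within the pads' length; the fingertips stand bot.tip_extent ahead of it and the grasp point (between the pads) lies 2 mm behind it (bot.tip_extent is the distance from the TCP to the fingertips, in m); z points along the fingers, y is the direction in which the jaws open and shut (so a half turn about z gives the same grasp; the last joint's range is limited). The gripper opens to 85 mm and grips with 20 to 120 N. Pads are 22 mm wide; open, the fingers measure 114 mm over their backs; the gripper's body (76 mm by 85 mm) begins 54 mm behind the grasp point. The pads swing forward as they close: fully open they stand 13 mm farther back than shut.
Start: joints at [1.194, 0.217, 1.613, -0, 1.311, -0.112], TCP at [0.164, 0.603, 0.248] pointing down, gripper open.
Joint ranges: [-2.75, 2.75], [-0.78, 2.1], [0.31, 2.55], [-1.13, 4.27], [0.13, 2.63], [-2.58, 2.58]. Speed limits (rad/s): [2.79, 2.79, 3.14, 3.14, 3.14, 3.14].

### API

Orientations are given as a 3x3 rotation matrix whose columns are the frame's x, y, z axes.
In Python, from rig import bot gives the robot as it stands.
- The arm moves only by the tool carry_out, never from a script. Its argument "deltas" is a list of rows, each an object with "claw": the finger opening in m, from 0 to 0.0854; "slide": the shift along the tool's x, y, z in m, a list of three; "roll": the turn about the tool's z in degrees. In form: [{"claw": claw, "slide": [dx, dy, dz], "roll": roll}, ...]. A call has 1 to 8 rows; each row shifts and turns the commanded pose from where the row before left it, along the tool's axes as they then stand; what a row does not reach is not made up. A row lasts 1/12 s, in which the tool goes at most 41.7 mm and 7.16 degrees, less where a joint would pass 70% of its speed; a pose out of reach is approached as far as the arm can. A call with a gripper value outside its range is refused whole. The fingers move at their own pace and stop on an object; "grip_force" is the grip in N (left out, the last holds). Time passes only in rows, so rows that do not move let the fingers close. It gives the time, the measured TCP pose, the force and the opening at its end, in the units of the state.
- bot.get_state(): the state, without advancing time (a new reading comes with each control period).
- bot.camera(name): name is "scene" or "top" or "wrist"; returns a dict with "image" (480x640x3 uint8, red, green, blue), "intrinsics" (3x3 intrinsics, pixels), "rvec" (rotation vector, rad) and "tvec" (3), from world to camera coordinates, as OpenCV has them; the wrist camera has in their place "hand_eye" (4x4, takes a point from camera to tool coordinates, whose origin is the TCP and whose axes are the flange's). Camera axes: x right, y down, z forward; pixel columns grow to the right and rows downward; lengths in m; the calibration is good to about 2 mm. A picture is of the moment at which its call begins: read the wrist's pose just before it. There is no depth.
- bot.job_done(): hands the job in, once; it reports no verdict.
Trained networks look in a picture, given as the dict that the camera call returned (one of the last four; its "shot" number tells which), for a name from the list of things; names that differ only in an ending like _2 or _b are one class to them, and where a whole thing is asked for, a point or a joint stands for the part that bears it (a point fixed in the world has none). Each returns a list of dicts, best first, with "conf" (0 to 1); they miss things now and then, are a little off and sometimes report something else, mostly with a low value. They report only what shows in the picture. A call takes as long as a camera call. They do not tell look-alikes from the thing itself.
- bot.search_frame(picture, thing): "position" ([column, row] in pixels, amid what is visible of it).
- bot.spot_point(picture, thing): "position" ([column, row] in pixels: a listed point, or the origin of a listed thing).
The state is a dict: "time_s": time; "joint_pos": joint angles; "qd": joint speeds; "effort": joint torques, N m; "eef_pos": TCP position; "orientation": TCP orientation; "ft_force": force on the tool from outside, world axes, zero at the start; "ft_torque": the same for the moment, N m; "opening": opening from 0.0 (shut) to 1.0 (fully open).
Only numpy, scipy, OpenCV 4.12 (cv2) and the standard library are available. Lean on these libraries where they do the work, as an engineer would, in place of code of your own. Each camera call takes 0.05 s, during which the arm holds its last target.

## Working session

There is one attempt and no reset: what is moved stays moved. The work goes in short steps, Python scripts to look and compute and a tool call to move; the robot and the scene stay as the last step left them, time stands still between calls to the robot, and variables do not carry over. Pictures are saved under pics/ and viewed, and the job is handed in when it is done.

Besides the shell and the picture viewer there is one more tool, called in YAML: its name, and indented under it one key for each argument. carry_out: Moves the arm, as the interface text tells. Its arguments: {"type":"object","properties":{"deltas":{"type":"array","items":{"type":"object","properties":{"claw":{"type":"number"},"slide":{"type":"array","items":{"type":"number"}},"roll":{"type":"number"}}}},"grip_force":{"type":"number"}},"required":["deltas"]}

```bash
ls; mkdir -p pics
cat > h.py <<'E'
import numpy as np, cv2
from rig import bot
def save(p,name): cv2.imwrite('pics/'+name, cv2.cvtColor(p['image'],cv2.COLOR_RGB2BGR))
def ray(p,px,st=None):
    K=np.array(p['intrinsics']); 
    d=np.linalg.inv(K)@np.array([px[0],px[1],1.0])
    if 'rvec' in p:
        R,_=cv2.Rodrigues(np.array(p['rvec'],float)); t=np.array(p['tvec'],float).ravel()
        return -R.T@t, R.T@d
    H=np.array(p['hand_eye']); R=np.array(st['orientation']); o=np.array(st['eef_pos'])
    return o+R@H[:3,3], R@H[:3,:3]@d
def atz(p,px,z,st=None):
    o,d=ray(p,px,st); return o+d*(z-o[2])/d[2]
def proj(p,X,st=None):
    X=np.array(X,float); K=np.array(p['intrinsics'])
    if 'rvec' in p:
        R,_=cv2.Rodrigues(np.array(p['rvec'],float)); c=R@X+np.array(p['tvec'],float).ravel()
    else:
        H=np.array(p['hand_eye']); T=np.array(st['orientation']).T@(X-np.array(st['eef_pos']))
        c=H[:3,:3].T@(T-H[:3,3])
    q=K@c; return q[:2]/q[2]
E
python3 - <<'E'
from h import *
print(bot.get_state(), bot.tip_extent)
for n in ['scene','top','wrist']:
    st=bot.get_state()
    p=bot.camera(n); save(p,n+'0.png')
    print(n,p['intrinsics'])
    for t in ['collar','narrow_collar','spindle','block','camera','card_stack','sticker_roll_0','caliper']:
        print(t,[(np.round(r['position']),round(r['conf'],2)) for r in bot.search_frame(p,t)][:4])
    for t in ['collar','lug_tip','shaft_top','spindle','lens','camera','block']:
        print('pt',t,[(np.round(r['position'],1),round(r['conf'],2)) for r in bot.spot_point(p,t)][:4])
E
```

```text
pics
{'time_s': 0.0, 'joint_pos': array([ 1.19381394e+00,  2.17795043e-01,  1.61497129e+00, -4.54340719e-05,
        1.31135578e+00, -1.12190912e-01]), 'qd': array([-1.30882105e-03, -1.10973263e-03, -4.94390411e-04,  5.49270736e-05,
        1.03307973e-04,  2.61966011e-03]), 'effort': array([-5.51360718e-04, -3.96846235e+01, -3.03850043e+01, -9.46601108e-05,
        9.68888460e-03, -1.69109132e-06]), 'eef_pos': array([0.16325156, 0.60245982, 0.2469235 ]), 'orientation': array([[-9.65150052e-01,  2.61695594e-01, -8.90307327e-04],
       [ 2.61696998e-01,  9.65147177e-01, -2.36800956e-03],
       [ 2.39579937e-04, -2.51847530e-03, -9.99996800e-01]]), 'ft_force': array([-0.89558736,  0.59311549,  0.01998021]), 'ft_torque': array([ 0.02057701,  0.00524021, -0.00336381]), 'opening': 0.9987576145225917} 0.017
scene [[575.88206779   0.         319.20339978]
 [  0.         575.88206779 229.74705816]
 [  0.           0.           1.        ]]
collar [(array([266., 225.]), 0.92), (array([230., 258.]), 0.8), (array([259., 299.]), 0.68), (array([331., 322.]), 0.37)]
narrow_collar [(array([316., 
[... 1476 characters left out ...]
, 290.4]), 0.67), (array([356.2, 239.4]), 0.56)]
pt shaft_top [(array([371.9, 261.3]), 0.85), (array([378.2, 188.2]), 0.5)]
pt spindle [(array([366.6, 262. ]), 0.81)]
pt lens [(array([279., 124.]), 0.78), (array([289.3, 150.2]), 0.56)]
pt camera [(array([288.1, 149.2]), 0.84)]
pt block [(array([368.5, 260.3]), 0.97)]
wrist [[333.84762792   0.         323.05163731]
 [  0.         333.84762792 238.90809981]
 [  0.           0.           1.        ]]
collar [(array([101., 471.]), 0.55)]
narrow_collar []
spindle []
block []
camera []
card_stack []
sticker_roll_0 []
caliper []
pt collar [(array([ 93.5, 461.5]), 0.41)]
pt lug_tip []
pt shaft_top []
pt spindle []
pt lens []
pt camera []
pt block []
```

View pics/scene0.png

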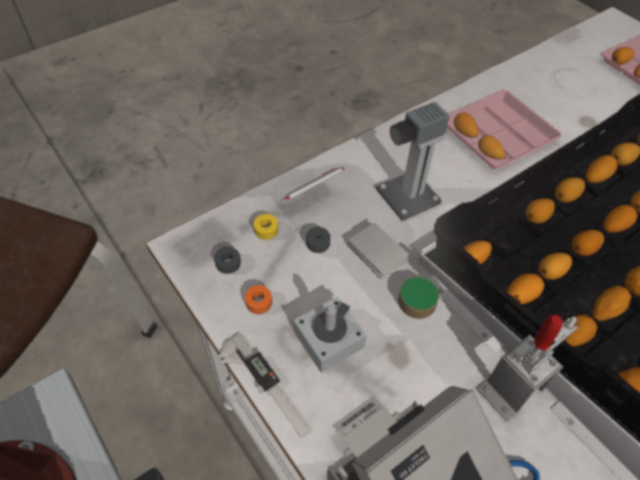

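View pics/top0.png

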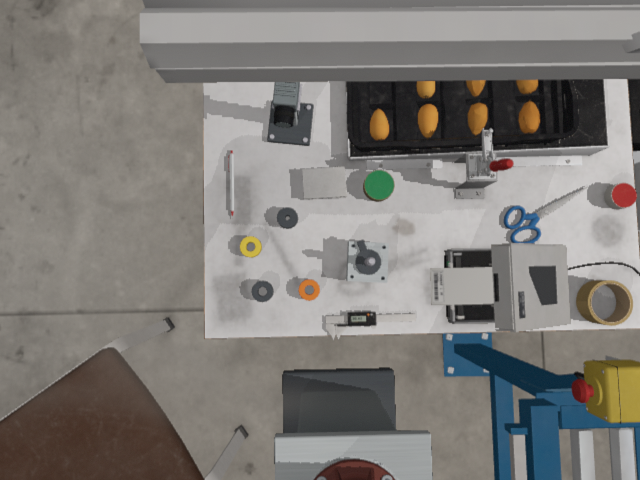

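View pics/wrist0.png

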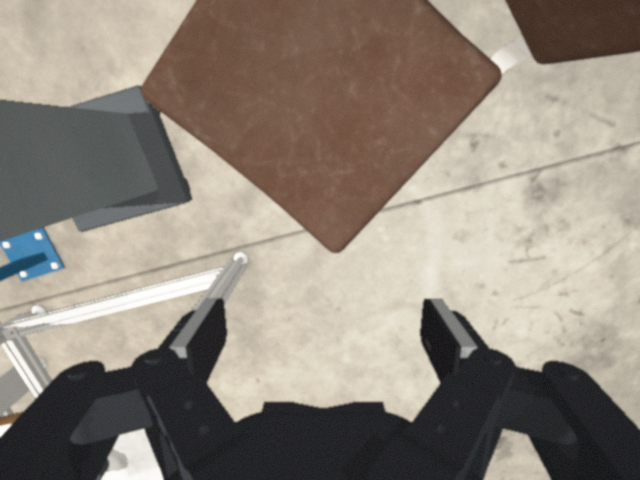

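The dark collars are at top (287,217) and (262,291), and in the scene view at (318,238) and (227,258). The yellow (250,246) and orange (309,290) rings are look-alikes. I'll enlarge both dark ones to compare bores.

Run:
```python
from h import *
t=cv2.imread('pics/top0.png'); s=cv2.imread('pics/scene0.png')
def c(i,x,y,h=20): return cv2.resize(i[y-h:y+h,x-h:x+h],(380,280*380//380),interpolation=cv2.INTER_CUBIC) if 0 else cv2.resize(i[y-h:y+h,x-h:x+h],(290,290),interpolation=cv2.INTER_CUBIC)
im=np.vstack([np.hstack([c(t,287,217),c(t,262,291)]),np.hstack([c(s,318,238),c(s,227,258)])])
cv2.imwrite('pics/crop1.png',im)
p=bot.camera('top'); q=bot.camera('scene')
for n,px,z in [('A',(287,217),.011),('B',(262,291),.011),('card',(320,183),.021),('block',(367,261),.04)]: print(n,atz(p,px,z))
for n,px,z in [('A',(318,238),.011),('B',(227,258),.011)]: print(n,atz(q,px,z))
def tri(a,b):
    o1,d1=ray(p,a);o2,d2=ray(q,b)
    A=np.stack([d1,-d2],1); s=np.linalg.lstsq(A,o2-o1,rcond=None)[0]
    u,v=o1+s[0]*d1,o2+s[1]*d2; return (u+v)/2,np.linalg.norm(u-v)
print('shafttop',tri((371.9,261.3),(332.5,307.)))
print('spindle',tri((366.6,262),(327.6,329.1)))
print('block',tri((368.5,260.3),(327.9,338.5)))
print('camera',tri((288.1,149.2),(381.5,206.9)))
print('lens',tri((279,124),(397.4,136.2)))
```

```text
A [0.59596277 0.12247475 0.011     ]
B [0.44457558 0.17689898 0.011     ]
card [0.66375398 0.05243522 0.021     ]
block [ 0.50006257 -0.03746282  0.04      ]
A [0.59822888 0.12800342 0.011     ]
B [0.4471061  0.18330431 0.011     ]
shafttop (array([ 0.49832521, -0.0400935 ,  0.10827025]), np.float64(0.0018080447416186378))
spindle (array([ 0.49729949, -0.0362568 ,  0.03831769]), np.float64(0.0019257493306942717))
block (array([ 0.49871106, -0.04116097,  0.0145506 ]), np.float64(0.007834019957213677))
camera (array([0.73750444, 0.11829168, 0.00941   ]), np.float64(0.0035947897859498366))
lens (array([0.74750799, 0.12387122, 0.1741442 ]), np.float64(0.006160556121520797))
```

View pics/crop1.png

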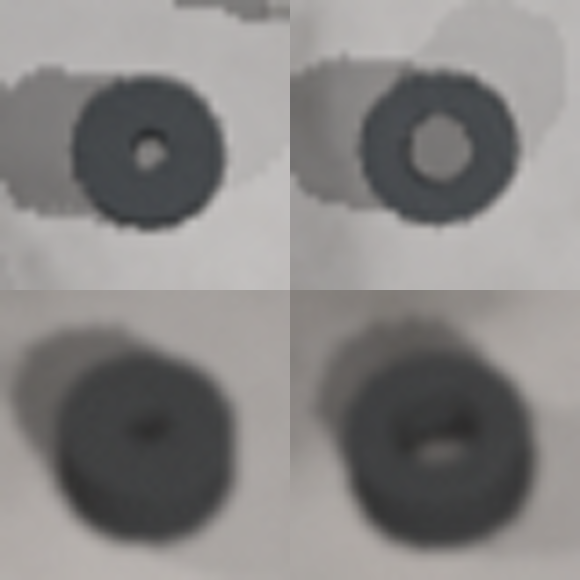

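The wide-bored collar is the one at top (262,291), scene (227,258): its bore is about half the outside diameter. The one at top (287,217) has the small bore. Next are the camera heading and the lug.

Run:
```python
from h import *
t=cv2.imread('pics/top0.png'); s=cv2.imread('pics/scene0.png')
def c(i,x,y,h=40): return cv2.resize(i[y-h:y+h,x-h:x+h],(400,300*400//300) if 0 else (390,290) ,interpolation=cv2.INTER_CUBIC) if 0 else cv2.resize(i[y-int(h*.75):y+int(h*.75),x-h:x+h],(400,300),interpolation=cv2.INTER_CUBIC)
im=np.vstack([np.hstack([c(t,290,115),c(t,367,261)]),np.hstack([c(s,410,155,80),c(s,330,325)])])
cv2.imwrite('pics/crop2.png',im)
w=bot.camera('wrist'); print(np.round(w['hand_eye'],3))
```

```text
[[ 0.001 -0.955 -0.297  0.077]
 [ 1.     0.001 -0.     0.   ]
 [ 0.001 -0.297  0.955 -0.126]
 [ 0.     0.     0.     1.   ]]
```

View pics/crop2.png

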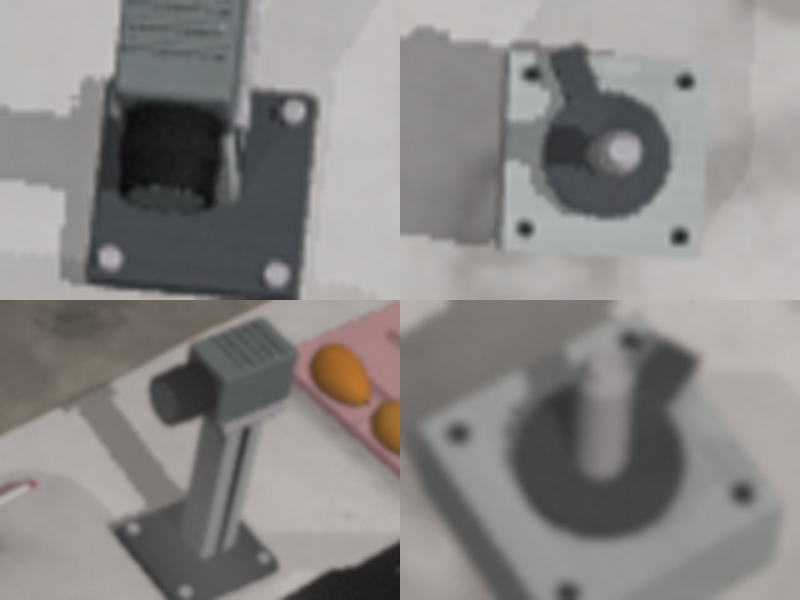

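Run:
```python
from h import *
p=bot.camera('top')
f=lambda x,y,ox,oy,z: atz(p,(ox+x/5,oy+y/5),z)
a,b,c=[f(x,y,250,85,.006) for x,y in [(110,258),(277,273),(293,110)]]
d=a-b; print('front edge yaw',np.degrees(np.arctan2(d[1],d[0])), 'side',np.degrees(np.arctan2(*(c-b)[[1,0]])),np.linalg.norm(d),np.linalg.norm(c-b),'mid',(a+c)/2)
m=f(607,153,327,231,.046); l=f(570,52,327,231,.046)
print(m,l,np.degrees(np.arctan2(*(l-m)[[1,0]])),np.linalg.norm(l-m))
q=bot.camera('scene')
# scene screws crop offset (330,95) scale 2.5
g=lambda x,y,z: atz(q,(330+x/2.5,95+(y-300)/2.5),z)
a,b,c=[g(*v,.006) for v in [(132,527),(185,592),(264,557)]]
d=a-b; print(np.degrees(np.arctan2(d[1],d[0])),np.degrees(np.arctan2(*(c-b)[[1,0]])),'mid',(a+c)/2)
```

```text
front edge yaw 83.39338766594751 side -6.847393022406921 0.07068932769223456 0.07049309140791982 mid [0.79857687 0.11148372 0.006     ]
[ 0.49475489 -0.19911661  0.046     ] [ 0.53545435 -0.18608338  0.046     ] 17.756674957524577 0.042735358218182855
82.46461640614321 -6.981986129114619 mid [0.80429411 0.11971628 0.006     ]
```

carry_out:
  deltas:
    - {"claw": 0.085,"slide": [-0.024,-0.0208,0]}
    - {"claw": 0.085,"slide": [-0.024,-0.0208,0]}
    - {"claw": 0.085,"slide": [-0.024,-0.0208,0]}
    - {"claw": 0.085,"slide": [-0.024,-0.0208,0]}
    - {"claw": 0.085,"slide": [-0.024,-0.0208,0]}
    - {"claw": 0.085,"slide": [-0.024,-0.0208,0]}
    - {"claw": 0.085,"slide": [-0.024,-0.0208,0]}
    - {"claw": 0.085,"slide": [-0.024,-0.0208,0]}

```text
invalid input
```

carry_out:
  deltas:
    - {"claw": 0.085,"slide": [-0.024,-0.0208,0.013]}
    - {"claw": 0.085,"slide": [-0.024,-0.0208,0.013]}
    - {"claw": 0.085,"slide": [-0.024,-0.0208,0.013]}
    - {"claw": 0.085,"slide": [-0.024,-0.0208,0.013]}
    - {"claw": 0.085,"slide": [-0.024,-0.0208,0.013]}
    - {"claw": 0.085,"slide": [-0.024,-0.0208,0.013]}
    - {"claw": 0.085,"slide": [-0.024,-0.0208,0.013]}
    - {"claw": 0.085,"slide": [-0.024,-0.0208,0.013]}

```text
invalid input
```

carry_out:
  deltas:
    - {"claw": 0.06,"slide": [0,0,0]}
    - {"claw": 0.06,"slide": [0,0,0]}

```text
invalid input
```

```bash
cat >> h.py <<'E'
def circ(p,st,px,z):
    pass
E
python3 - <<'E'
from h import *
st=bot.get_state(); w=bot.camera('wrist'); save(w,'w1.png')
print(st['eef_pos'],st['orientation'],st['qd'].max())
for t in ['collar']:
    for r in bot.spot_point(w,t): print(r['position'],r['conf'],atz(w,r['position'],0,st))
    for r in bot.search_frame(w,t): print('s',r['position'],r['conf'],atz(w,r['position'],.011,st))
E
```

```text
[0.16356996 0.60324844 0.24831768] [[-9.65147838e-01  2.61705273e-01  2.77947006e-05]
 [ 2.61705274e-01  9.65147838e-01  2.09463432e-05]
 [-2.13442267e-05  2.74903376e-05 -9.99999999e-01]] 0.0028844580867382116
[91.2, 460.4] 0.4 [0.44378436 0.172547   0.        ]
s [101.5, 469.4] 0.5 [0.45297872 0.19232984 0.011     ]
```

View pics/w1.png

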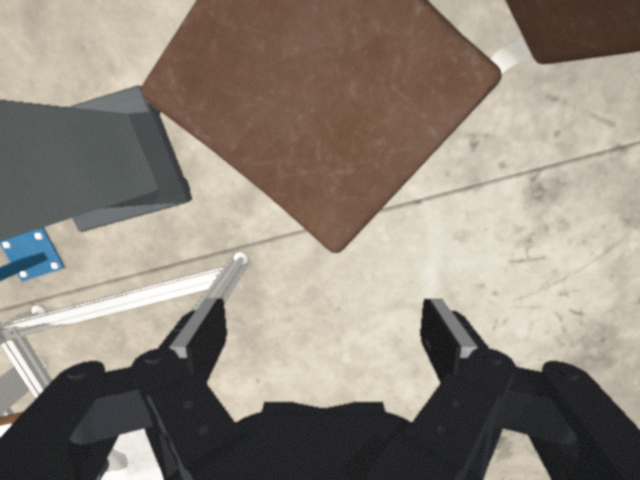

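The calls were refused and nothing moved; it probably needs "roll" in every row.

carry_out:
  deltas:
    - {"claw": 0.085,"slide": [-0.024,-0.0208,0],"roll": 0}
    - {"claw": 0.085,"slide": [-0.024,-0.0208,0],"roll": 0}
    - {"claw": 0.085,"slide": [-0.024,-0.0208,0],"roll": 0}
    - {"claw": 0.085,"slide": [-0.024,-0.0208,0],"roll": 0}
    - {"claw": 0.085,"slide": [-0.024,-0.0208,0],"roll": 0}
    - {"claw": 0.085,"slide": [-0.024,-0.0208,0],"roll": 0}
    - {"claw": 0.085,"slide": [-0.024,-0.0208,0],"roll": 0}
    - {"claw": 0.085,"slide": [-0.024,-0.0208,0],"roll": 0}

```text
time_s: 3.47
eef_pos: [0.3059, 0.3911, 0.2485]
orientation: [[-0.965, 0.261, 0.0], [0.261, 0.965, 0.0], [-0.0, 0.001, -1.0]]
ft_force: [0.7, 0.3, 0.0]
opening: 0.991
```

carry_out:
  deltas:
    - {"claw": 0.07,"slide": [-0.024,-0.0208,0.013],"roll": 0}
    - {"claw": 0.07,"slide": [-0.024,-0.0208,0.013],"roll": 0}
    - {"claw": 0.07,"slide": [-0.024,-0.0208,0.013],"roll": 0}
    - {"claw": 0.07,"slide": [-0.024,-0.0208,0.013],"roll": 0}
    - {"claw": 0.07,"slide": [-0.024,-0.0208,0.013],"roll": 0}
    - {"claw": 0.07,"slide": [-0.024,-0.0208,0.013],"roll": 0}
    - {"claw": 0.07,"slide": [-0.024,-0.0208,0.013],"roll": 0}
    - {"claw": 0.07,"slide": [-0.024,-0.0208,0.013],"roll": 0}

```text
time_s: 4.13
eef_pos: [0.4479, 0.1802, 0.1441]
orientation: [[-0.965, 0.262, 0.001], [0.262, 0.965, 0.0], [-0.001, 0.001, -1.0]]
ft_force: [0.1, -0.2, 0.2]
opening: 0.82
```

carry_out:
  deltas:
    - {"claw": 0.065,"slide": [0,0,0],"roll": 0}
    - {"claw": 0.065,"slide": [0,0,0],"roll": 0}

```text
time_s: 4.3
eef_pos: [0.4472, 0.1802, 0.1436]
orientation: [[-0.964, 0.265, -0.002], [0.265, 0.964, -0.0], [0.002, -0.001, -1.0]]
ft_force: [-0.3, 0.4, 0.3]
opening: 0.757
```

Run:
```python
from h import *
st=bot.get_state(); w=bot.camera('wrist'); save(w,'w2.png')
np.save('w2.npy',{'st':st,'w':w},allow_pickle=True)
print(st['eef_pos'],st['opening'])
for r in bot.spot_point(w,'collar'): print(r['position'],r['conf'],atz(w,r['position'],0,st))
for r in bot.search_frame(w,'collar'): print('s',r['position'],r['conf'],atz(w,r['position'],.011,st))
```

```text
[0.44717752 0.1801935  0.14358062] 0.756671459255497
[209.0, 257.9] 0.9 [0.44429321 0.07941284 0.        ]
[317.4, 230.2] 0.85 [0.44505575 0.17613119 0.        ]
[369.1, 317.7] 0.79 [0.53729112 0.19934037 0.        ]
s [372.0, 327.4] 0.83 [0.54071795 0.19970489 0.011     ]
s [203.3, 265.8] 0.78 [0.44672367 0.07726096 0.011     ]
s [316.0, 241.9] 0.75 [0.45135413 0.17338992 0.011     ]
```

View pics/w2.png

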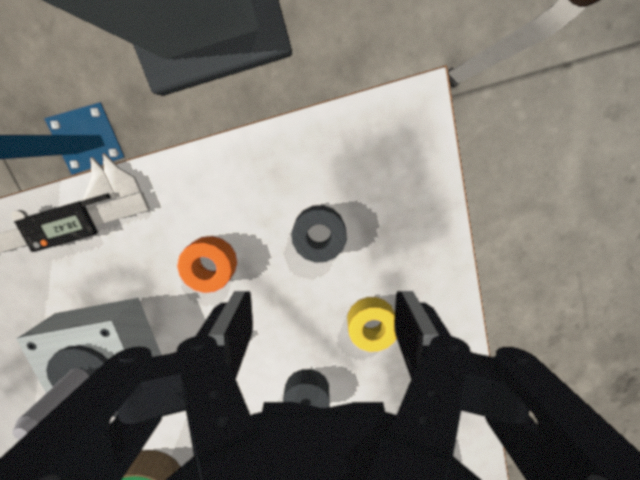

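The wide-bored collar shows at (319,233), with the orange ring at (207,264) and the yellow at (372,325). I'll fit its outline by projecting a model ring.

Run:
```python
from h import *
from scipy.optimize import minimize
D=np.load('w2.npy',allow_pickle=True).item(); st,w=D['st'],D['w']
g=w['image'].astype(int).sum(2)/3
mask=((g<100)).astype(np.uint8)
n,lab,stt,cen=cv2.connectedComponentsWithStats(mask)
k=lab[233,297]; print(k,stt[k],cen[k])
M=(lab==k).astype(np.uint8)
ct,_=cv2.findContours(M,cv2.RETR_EXTERNAL,cv2.CHAIN_APPROX_NONE); M2=np.zeros_like(M); cv2.drawContours(M2,ct,-1,1,-1)
a=np.linspace(0,2*np.pi,90,endpoint=False)
def sil(c):
    pts=np.array([proj(w,(c[0]+.022*np.cos(t),c[1]+.022*np.sin(t),z),st) for z in (0,.022) for t in a],np.float32)
    return cv2.convexHull(pts)
def cost(c):
    m=np.zeros(M2.shape,np.uint8); cv2.fillPoly(m,[np.int32(np.round(sil(c)*16))],1,shift=4)
    return (m!=M2).sum()
best=min(((cost((x,y)),x,y) for x in np.arange(.436,.458,.001) for y in np.arange(.168,.19,.001)))
print(best,M2.sum())
p=np.array(best[1:]); tcp=np.array(st['eef_pos']); R=np.array(st['orientation'])
print('tool delta',R.T@(np.r_[p,tcp[2]]-tcp))
```

```text
27 [ 292  205   55   57 2092] [319.22992352 233.30544933]
(np.int64(377), np.float64(0.444), np.float64(0.17800000000000002)) 2382
tool delta [ 2.48212784e-03 -2.95753728e-03  6.44847610e-06]
```

carry_out:
  deltas:
    - {"claw": 0.06,"slide": [0.0025,-0.003,0.02],"roll": 0}
    - {"claw": 0.06,"slide": [0,0,0.03],"roll": 0}
    - {"claw": 0.06,"slide": [0,0,0.03],"roll": 0}
    - {"claw": 0.06,"slide": [0,0,0.025],"roll": 0}
    - {"claw": 0.06,"slide": [0,0,0.015],"roll": 0}
    - {"claw": 0.06,"slide": [0,0,0],"roll": 0}

```text
time_s: 4.95
eef_pos: [0.4403, 0.1798, 0.0215]
orientation: [[-0.966, 0.26, -0.007], [0.26, 0.966, -0.001], [0.006, -0.003, -1.0]]
ft_force: [-1.6, 0.2, -0.1]
opening: 0.703
```

Run:
```python
from h import *
st=bot.get_state(); w=bot.camera('wrist'); save(w,'w3.png')
print(st['eef_pos'],st['opening'],st['ft_force'])
```

```text
[0.44027782 0.17979562 0.02146496] 0.7029679680303327 [-1.55407054  0.18973595 -0.14660806]
```

View pics/w3.png

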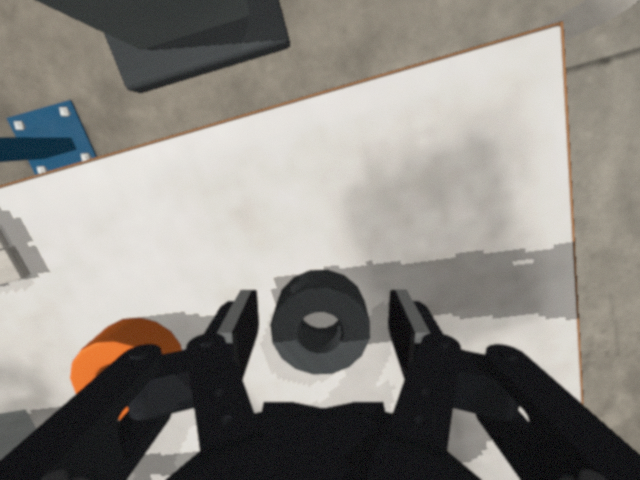

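Run:
```python
from h import *
st=bot.get_state(); w=bot.camera('wrist'); R=np.array(st['orientation'])
for px in [(320.5,325),(320,270),(320,374)]:
    X=atz(w,px,.022,st); print(X, R.T@(X-st['eef_pos']))
print(st['eef_pos'],st['qd'])
```

```text
[0.44346506 0.17897057 0.022     ] [-0.0018263  -0.0006536   0.00120045]
[0.41859769 0.18547116 0.022     ] [ 0.02387594 -0.00083161  0.00128487]
[0.46792832 0.1721297  0.022     ] [-0.02722662 -0.0009091   0.00111773]
[0.44187537 0.18007677 0.02320534] [-0.00665218 -0.04032277 -0.03712527 -0.00099909  0.00206974  0.00030033]
```

The collar sits centred between the pads, so I'll close.

carry_out:
  deltas:
    - {"claw": 0.038,"slide": [-0.0015,0,0],"roll": 0}
    - {"claw": 0.038,"slide": [0,0,0],"roll": 0}
    - {"claw": 0.038,"slide": [0,0,0],"roll": 0}
    - {"claw": 0.038,"slide": [0,0,0],"roll": 0}
    - {"claw": 0.038,"slide": [0,0,0],"roll": 0}
    - {"claw": 0.038,"slide": [0,0,0],"roll": 0}
  grip_force: 50

```text
time_s: 5.55
eef_pos: [0.4476, 0.1797, 0.0266]
orientation: [[-0.965, 0.262, 0.005], [0.262, 0.965, 0.002], [-0.004, 0.003, -1.0]]
ft_force: [-1.0, 1.6, 6.6]
opening: 0.488
```

carry_out:
  deltas:
    - {"claw": 0.038,"slide": [0,0,-0.01],"roll": 0}
    - {"claw": 0.038,"slide": [0,0,-0.026],"roll": -5.5}
    - {"claw": 0.038,"slide": [0,0,-0.026],"roll": -5.5}
    - {"claw": 0.038,"slide": [0,0,-0.026],"roll": -5.5}
    - {"claw": 0.038,"slide": [0,0,-0.026],"roll": -5.5}
    - {"claw": 0.038,"slide": [0,0,-0.026],"roll": -5.5}
    - {"claw": 0.038,"slide": [0,0,0],"roll": -5.5}
    - {"claw": 0.038,"slide": [0,0,0],"roll": 0}

```text
time_s: 6.22
eef_pos: [0.4469, 0.1791, 0.1674]
orientation: [[-0.952, -0.308, 0.005], [-0.308, 0.952, 0.001], [-0.006, -0.001, -1.0]]
ft_force: [0.1, 0.4, -1.0]
opening: 0.487
```

Run:
```python
from h import *
st=bot.get_state(); w=bot.camera('wrist'); save(w,'w4.png')
R=np.array(st['orientation']); print(st['eef_pos'],R,st['opening'],st['ft_force'],st['qd'].round(3),st['joint_pos'])
print('to hover',R.T@(np.array([.56,-.02,.165])-st['eef_pos']))
```

```text
[0.4468852  0.17914791 0.16737158] [[-9.51511608e-01 -3.07563855e-01  5.48958819e-03]
 [-3.07562415e-01  9.51527243e-01  1.12561912e-03]
 [-5.56969247e-03 -6.17351346e-04 -9.99984299e-01]] 0.4872004486534607 [ 0.07722203  0.44170485 -0.98373293] [ 0.002  0.039  0.046  0.001 -0.003  0.128] [ 2.35468896e-01 -6.86861206e-03  2.01959746e+00 -2.06493583e-04
  1.12326308e+00 -1.64787210e+00]
to hover [-0.04636642 -0.22428322  0.00276833]
```

View pics/w4.png

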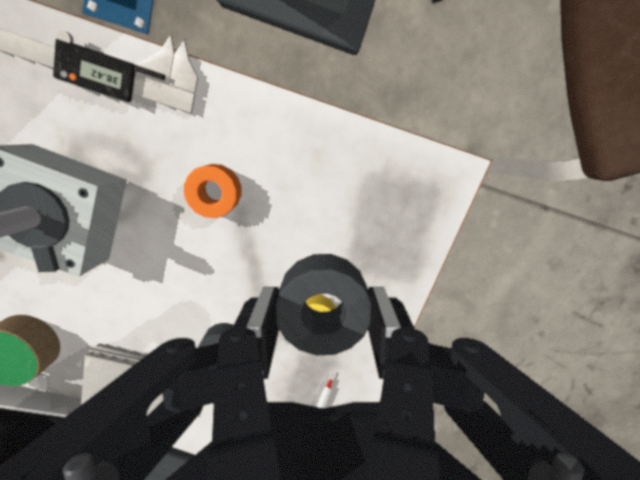

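The collar is held (rim circle at (324,303)), level between the pads. Next I'll hover just past the spindle to measure it.

carry_out:
  deltas:
    - {"claw": 0.038,"slide": [-0.0058,-0.02,0],"roll": 0}
    - {"claw": 0.038,"slide": [-0.0058,-0.03,0],"roll": 0}
    - {"claw": 0.038,"slide": [-0.0058,-0.032,0],"roll": 0}
    - {"claw": 0.038,"slide": [-0.0058,-0.032,0],"roll": 0}
    - {"claw": 0.038,"slide": [-0.0058,-0.032,0],"roll": 0}
    - {"claw": 0.038,"slide": [-0.0058,-0.032,0],"roll": 0}
    - {"claw": 0.038,"slide": [-0.0058,-0.03,0],"roll": 0}
    - {"claw": 0.038,"slide": [-0.0058,-0.016,0],"roll": 0}

```text
time_s: 6.93
eef_pos: [0.5578, -0.0232, 0.1628]
orientation: [[-0.953, -0.301, -0.003], [-0.301, 0.953, -0.001], [0.003, -0.0, -1.0]]
ft_force: [0.5, -0.1, -0.5]
opening: 0.481
```

carry_out:
  deltas:
    - {"claw": 0.038,"slide": [0,0,0],"roll": 0}
    - {"claw": 0.038,"slide": [0,0,0],"roll": 0}

```text
time_s: 7.1
eef_pos: [0.557, -0.0207, 0.1628]
orientation: [[-0.953, -0.303, -0.004], [-0.303, 0.953, 0.001], [0.003, 0.002, -1.0]]
ft_force: [-1.5, 0.6, -0.4]
opening: 0.483
```

Run:
```python
from h import *
st=bot.get_state(); w=bot.camera('wrist'); save(w,'w5.png')
np.save('w5.npy',{'st':st,'w':w},allow_pickle=True)
print(st['eef_pos'],st['orientation'],st['opening'],st['qd'].round(3))
for t,z in [('shaft_top',.1),('spindle',.04),('lug_tip',.043)]:
  for r in bot.spot_point(w,t)[:2]: print(t,r['position'],r['conf'],atz(w,r['position'],z,st))
```

```text
[ 0.55698842 -0.02068796  0.16276162] [[-9.53130590e-01 -3.02538140e-01 -3.57090627e-03]
 [-3.02543127e-01  9.53135236e-01  9.37539323e-04]
 [ 3.11991518e-03  1.97395056e-03 -9.99993185e-01]] 0.48250692628290026 [ 0.031 -0.019  0.025  0.005  0.006 -0.008]
shaft_top [320.5, 166.0] 0.77 [ 0.49958918 -0.03932408  0.1       ]
spindle [322.8, 156.3] 0.95 [ 0.49735599 -0.03866543  0.04      ]
lug_tip [328.8, 222.1] 0.62 [ 0.54209697 -0.0196378   0.043     ]
```

View pics/w5.png

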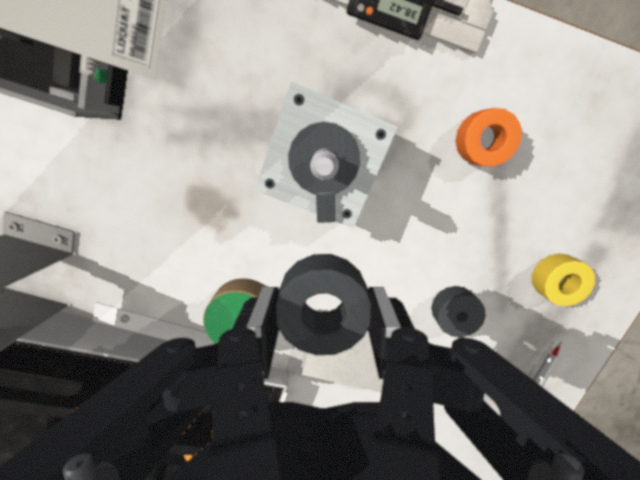

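Run:
```python
from h import *
D=np.load('w5.npy',allow_pickle=True).item(); st,w=D['st'],D['w']; R=np.array(st['orientation'])
im=cv2.imread('pics/w5.png')
cv2.imwrite('pics/c5.png',np.hstack([cv2.resize(im[75:235,255:405],(400,427),interpolation=cv2.INTER_CUBIC)[:400],cv2.resize(im[240:360,265:385],(400,400),interpolation=cv2.INTER_CUBIC)]))
g=cv2.cvtColor(im,cv2.COLOR_BGR2GRAY)
# collar outline in hand: tool plane z=.002
def tool(px,z):
    o,d=ray(w,px,st); o=R.T@(o-st['eef_pos']); d=R.T@d; return o+d*(z-o[2])/d[2]
for px in [(323,254),(323,303),(323,353),(277,305),(370,305),(323,302)]: print(px,tool(px,.002).round(4))
for px in [(324,165)]: print(atz(w,px,.1,st))
for nm,px,z in [('lug end L',(318,220),.046),('lug end R',(334.5,219.5),.046),('flange',(323.5,159.5),.046)]: print(nm,atz(w,px,z,st))
```

```text
(323, 254) [0.0302 0.001  0.002 ]
(323, 303) [0.008 0.001 0.002]
(323, 353) [-0.017  0.001  0.002]
(277, 305) [ 0.007  -0.0187  0.002 ]
(370, 305) [0.0071 0.0211 0.002 ]
(323, 302) [0.0085 0.001  0.002 ]
[ 0.49848131 -0.03763814  0.1       ]
lug end L [ 0.5423047  -0.02812513  0.046     ]
lug end R [ 0.53819216 -0.01647586  0.046     ]
flange [ 0.49899491 -0.03762503  0.046     ]
```

View pics/c5.png

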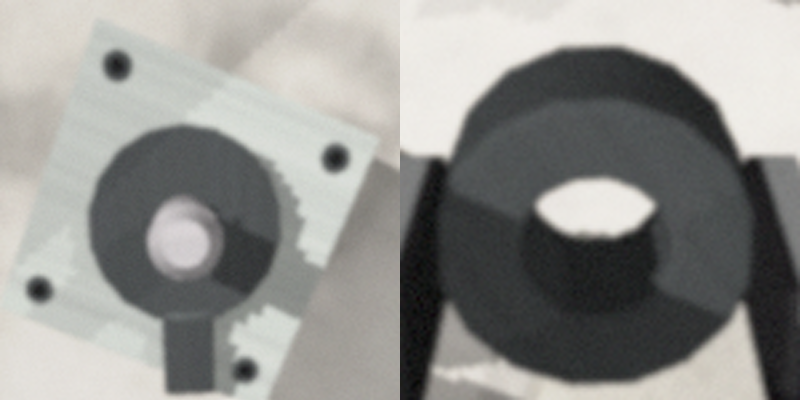

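Run:
```python
from h import *
from scipy.optimize import least_squares
D=np.load('w5.npy',allow_pickle=True).item(); st,w=D['st'],D['w']; R=np.array(st['orientation'])
K=w['intrinsics'];H=np.array(w['hand_eye'])
def pj(T):
    c=H[:3,:3].T@(np.array(T)-H[:3,3]); q=K@c; return q[:2]/q[2]
a=np.linspace(0,2*np.pi,181)
def ext(x,y,z,r):
    P=np.array([pj((x+r*np.cos(t),y+r*np.sin(t),z)) for t in a]); return P[:,0].min(),P[:,0].max(),P[:,1].min(),P[:,1].max()
def f(v):
    x,y,z=v; o=ext(x,y,z,.022); b=ext(x,y,z,.0098); u=ext(x,y,z+.022,.022)
    return [o[2]-269.4,o[3]-355,u[2]-254.1,b[0]-(265+120/3.333),b[1]-(265+268/3.333),b[2]-293.4]
s=least_squares(f,[0,0,.003]); print(s.x,np.round(s.fun,1))
def tool(px,z):
    o,d=ray(w,px,st); o=R.T@(o-st['eef_pos']); d=R.T@d; zz=R.T@(np.array([0,0,z])-np.array([0,0,st['eef_pos'][2]])); t=(zz[2]-o[2])/d[2]; return o+d*t
top=tool((322.1,166.1),.1); fl=tool((324,159),.046); print(top,fl)
sp=(top+fl)/2
print('delta',sp[:2]-s.x[:2])
for n,z in [('L',.046)]:
  m=(np.array(atz(w,(318,220),z,st))+atz(w,(334.5,219.5),z,st))/2; c=atz(w,(324,159),z,st); print('lug yaw',np.degrees(np.arctan2(*(m-c)[[1,0]])),np.linalg.norm(m-c))
print(st['joint_pos'])
```

```text
[-0.00196382  0.00107947  0.01017585] [ 0.1 -0.2 -1.4  0.9 -0.9  1.3]
[0.06011421 0.00036782 0.06276119] [0.06039423 0.00152526 0.11676082]
delta [ 0.06221804 -0.00013293]
lug yaw 19.899828107295924 0.0443381462415662
[-1.63226516e-01  1.66088618e-01  1.84321968e+00  3.80175291e-04
  1.13596019e+00 -2.04154179e+00]
```

carry_out:
  deltas:
    - {"claw": 0.038,"slide": [0.015,0,0],"roll": 0}
    - {"claw": 0.038,"slide": [0.025,0,0],"roll": 0}
    - {"claw": 0.038,"slide": [0.022,0,0.01],"roll": 0}
    - {"claw": 0.038,"slide": [0,0,0.01],"roll": 0}
    - {"claw": 0.038,"slide": [0,0,0],"roll": 0}
    - {"claw": 0.038,"slide": [0,0,0],"roll": 0}

```text
time_s: 7.8
eef_pos: [0.4988, -0.0383, 0.1438]
orientation: [[-0.952, -0.307, -0.001], [-0.307, 0.952, 0.0], [0.0, 0.001, -1.0]]
ft_force: [0.5, -0.2, -0.1]
opening: 0.48
```

Run:
```python
from h import *
st=bot.get_state(); w=bot.camera('wrist'); save(w,'w6.png'); 
s=bot.camera('scene'); save(s,'s6.png'); t=bot.camera('top'); save(t,'t6.png')
np.save('w6.npy',{'st':st,'w':w,'s':s,'t':t},allow_pickle=True)
print(st['eef_pos'],st['orientation'],st['opening'],st['qd'].round(3))
im=np.hstack([cv2.resize(cv2.imread('pics/w6.png')[200:380,230:430],(400,360),interpolation=3),cv2.resize(cv2.imread('pics/s6.png')[240:360,270:400],(390,360),interpolation=3)])
cv2.imwrite('pics/c6.png',im)
```

```text
[ 0.49875051 -0.0383301   0.14384843] [[-9.51796925e-01 -3.06728239e-01 -6.32524254e-04]
 [-3.06728526e-01  9.51796950e-01  4.20909496e-04]
 [ 4.72929827e-04  5.94633597e-04 -9.99999711e-01]] 0.48036854609861196 [-0.001  0.005 -0.043 -0.001 -0.002 -0.002]
```

View pics/c6.png

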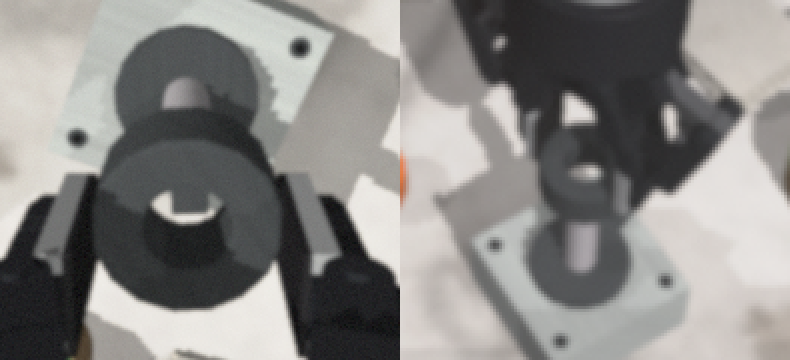

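In the scene view the collar lines up with the shaft (crop col 581 vs 582), and in the wrist view it is within about 1 mm sideways. I'll lower it gently and watch the force.

carry_out:
  deltas:
    - {"claw": 0.038,"slide": [0,0,0.008],"roll": 0}
    - {"claw": 0.038,"slide": [0,0,0.008],"roll": 0}
    - {"claw": 0.038,"slide": [0,0,0.008],"roll": 0}
    - {"claw": 0.038,"slide": [0,0,0.006],"roll": 0}
    - {"claw": 0.038,"slide": [0,0,0],"roll": 0}
    - {"claw": 0.038,"slide": [0,0,0],"roll": 0}

```text
time_s: 8.45
eef_pos: [0.4984, -0.039, 0.1133]
orientation: [[-0.952, -0.306, -0.002], [-0.306, 0.952, 0.0], [0.002, 0.001, -1.0]]
ft_force: [0.9, 0.8, -0.8]
opening: 0.485
```

Run:
```python
from h import *
st=bot.get_state(); w=bot.camera('wrist'); save(w,'w7.png'); 
s=bot.camera('scene'); save(s,'s7.png')
print(st['eef_pos'],st['ft_force'],st['ft_torque'],st['opening'],st['qd'].round(3))
im=np.hstack([cv2.resize(cv2.imread('pics/w7.png')[200:380,230:430],(400,360),interpolation=3),cv2.resize(cv2.imread('pics/s7.png')[240:360,270:400],(390,360),interpolation=3)])
cv2.imwrite('pics/c7.png',im)
```

```text
[ 0.49836773 -0.03901541  0.11332053] [ 0.93812309  0.8107877  -0.78656628] [ 0.01309734 -0.05342925 -0.02341479] 0.48509856627719283 [-0.001 -0.016 -0.012 -0.005  0.007  0.001]
```

View pics/c7.png

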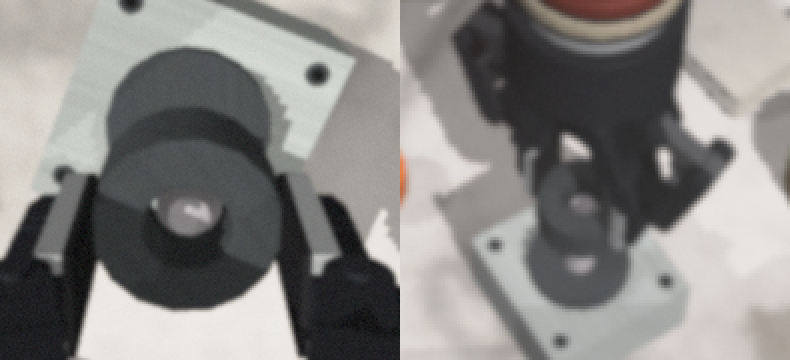

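The shaft top shows inside the bore and the force is nil, so I'll go further down.

carry_out:
  deltas:
    - {"claw": 0.038,"slide": [0,0,0.008],"roll": 0}
    - {"claw": 0.038,"slide": [0,0,0.008],"roll": 0}
    - {"claw": 0.038,"slide": [0,0,0.008],"roll": 0}
    - {"claw": 0.038,"slide": [0,0,0.005],"roll": 0}
    - {"claw": 0.038,"slide": [0,0,0.003],"roll": 0}
    - {"claw": 0.038,"slide": [0,0,0],"roll": 0}

```text
time_s: 9.05
eef_pos: [0.4981, -0.0389, 0.081]
orientation: [[-0.952, -0.306, -0.002], [-0.306, 0.952, 0.0], [0.002, 0.001, -1.0]]
ft_force: [-1.1, -0.6, -0.3]
opening: 0.485
```

carry_out:
  deltas:
    - {"claw": 0.038,"slide": [0,0,0.003],"roll": 0}
    - {"claw": 0.038,"slide": [0,0,0.002],"roll": 0}
    - {"claw": 0.038,"slide": [0,0,0],"roll": 0}

```text
time_s: 9.3
eef_pos: [0.4989, -0.0391, 0.077]
orientation: [[-0.952, -0.306, -0.0], [-0.306, 0.952, 0.0], [0.0, 0.0, -1.0]]
ft_force: [-0.1, 0.3, 0.4]
opening: 0.48
```

Run:
```python
from h import *
st=bot.get_state(); w=bot.camera('wrist'); save(w,'w8.png'); 
s=bot.camera('scene'); save(s,'s8.png')
print(st['eef_pos'],st['ft_force'],st['ft_torque'],st['opening'],st['qd'].round(3))
im=np.hstack([cv2.resize(cv2.imread('pics/w8.png')[200:380,230:430],(400,360),interpolation=3),cv2.resize(cv2.imread('pics/s8.png')[240:360,270:400],(390,360),interpolation=3)])
cv2.imwrite('pics/c8.png',im)
```

```text
[ 0.49889673 -0.03911265  0.07702949] [-0.12304117  0.29229887  0.387744  ] [ 0.03863561 -0.04147191  0.04419242] 0.4804173909680996 [ 0.    -0.007 -0.002  0.     0.008  0.001]
```

View pics/c8.png

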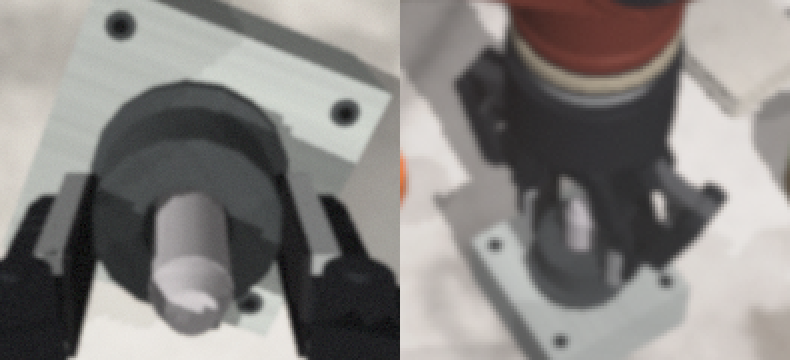

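carry_out:
  deltas:
    - {"claw": 0.038,"slide": [0,0,0.002],"roll": 0}
    - {"claw": 0.038,"slide": [0,0,0.002],"roll": 0}
    - {"claw": 0.038,"slide": [0,0,0],"roll": 0}

```text
time_s: 9.65
eef_pos: [0.4988, -0.0391, 0.073]
orientation: [[-0.952, -0.306, -0.001], [-0.306, 0.952, 0.0], [0.001, 0.0, -1.0]]
ft_force: [0.1, 0.1, -1.2]
opening: 0.485
```

carry_out:
  deltas:
    - {"claw": 0.038,"slide": [0,0,0.0015],"roll": 0}
    - {"claw": 0.038,"slide": [0,0,0],"roll": 0}

```text
time_s: 9.82
eef_pos: [0.4992, -0.0392, 0.0726]
orientation: [[-0.952, -0.306, -0.001], [-0.306, 0.952, 0.0], [0.001, 0.0, -1.0]]
ft_force: [-2.2, 0.2, 4.8]
opening: 0.481
```

carry_out:
  deltas:
    - {"claw": 0.038,"slide": [0,0,0.001],"roll": 0}
    - {"claw": 0.038,"slide": [0,0,0],"roll": 0}

```text
time_s: 9.98
eef_pos: [0.4992, -0.0392, 0.0725]
orientation: [[-0.952, -0.306, -0.001], [-0.306, 0.952, 0.0], [0.001, 0.0, -1.0]]
ft_force: [-5.4, 1.1, 10.5]
opening: 0.482
```

Seated: the force climbs while z stands still. I'll release it.

carry_out:
  deltas:
    - {"claw": 0.044,"slide": [0,0,-0.001],"roll": 0}
    - {"claw": 0.065,"slide": [0,0,0],"roll": 0}
    - {"claw": 0.065,"slide": [0,0,0],"roll": 0}
    - {"claw": 0.065,"slide": [0,0,0],"roll": 0}
    - {"claw": 0.065,"slide": [0,0,0],"roll": 0}
    - {"claw": 0.065,"slide": [0,0,-0.01],"roll": 0}
    - {"claw": 0.065,"slide": [0,0,-0.02],"roll": 0}
    - {"claw": 0.065,"slide": [0,0,-0.01],"roll": 0}

```text
time_s: 10.65
eef_pos: [0.5, -0.0393, 0.1137]
orientation: [[-0.952, -0.306, 0.002], [-0.306, 0.952, -0.0], [-0.002, -0.001, -1.0]]
ft_force: [0.3, -0.7, 0.5]
opening: 0.763
```

Run:
```python
from h import *
st=bot.get_state(); w=bot.camera('wrist'); save(w,'w9.png'); 
s=bot.camera('scene'); save(s,'s9.png')
np.save('w9.npy',{'st':st,'w':w},allow_pickle=True)
print(st['eef_pos'],st['ft_force'],st['opening'],st['qd'].round(3))
im=np.hstack([cv2.resize(cv2.imread('pics/w9.png')[140:380,210:430],(400,436),interpolation=3)[:430],cv2.resize(cv2.imread('pics/s9.png')[240:370,270:400],(390,430),interpolation=3)])
cv2.imwrite('pics/c9.png',im)
```

```text
[ 0.49995091 -0.03929954  0.11371652] [ 0.34213814 -0.67258406  0.47701646] 0.7630779777920637 [-0.002 -0.193 -0.066 -0.002  0.219 -0.   ]
```

View pics/c9.png

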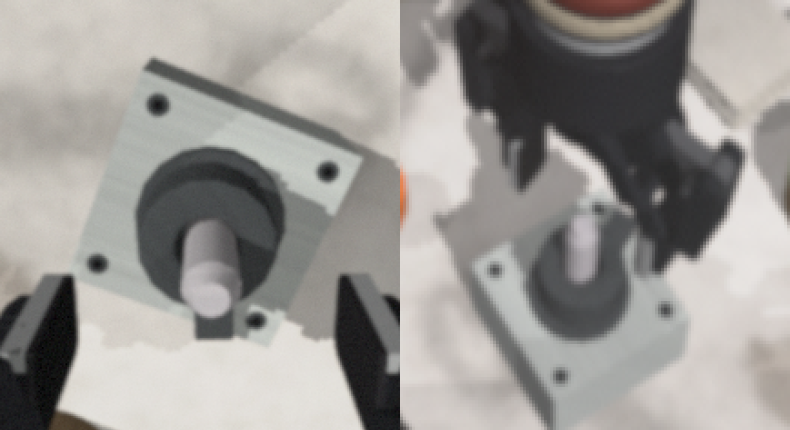

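The collar is down on the flange and released. Before gripping the spindle, one side look at the inspection camera with the wrist camera to fix the lens pose.

carry_out:
  deltas:
    - {"claw": 0.05,"slide": [0,0,-0.02],"roll": 0}
    - {"claw": 0.05,"slide": [-0.025,-0.006,-0.02],"roll": 0}
    - {"claw": 0.05,"slide": [-0.03,-0.007,-0.02],"roll": 0}
    - {"claw": 0.05,"slide": [-0.03,-0.007,-0.02],"roll": 0}
    - {"claw": 0.05,"slide": [-0.03,-0.007,-0.02],"roll": 0}
    - {"claw": 0.05,"slide": [-0.03,-0.007,-0.02],"roll": 0}
    - {"claw": 0.05,"slide": [-0.03,-0.007,-0.02],"roll": 0}
    - {"claw": 0.05,"slide": [-0.03,-0.007,-0.02],"roll": 0}

```text
time_s: 11.42
eef_pos: [0.7099, -0.0218, 0.2718]
orientation: [[-0.952, -0.306, -0.001], [-0.306, 0.952, 0.0], [0.001, 0.0, -1.0]]
ft_force: [0.3, -0.7, 0.2]
opening: 0.591
```

carry_out:
  deltas:
    - {"claw": 0.05,"slide": [-0.025,-0.007,-0.006],"roll": 0}
    - {"claw": 0.05,"slide": [-0.024,-0.007,0],"roll": 0}
    - {"claw": 0.05,"slide": [0,0,0],"roll": 0}
    - {"claw": 0.05,"slide": [0,0,0],"roll": 0}
    - {"claw": 0.05,"slide": [0,0,0],"roll": 0}

```text
time_s: 11.83
eef_pos: [0.7589, -0.0203, 0.276]
orientation: [[-0.952, -0.306, -0.003], [-0.306, 0.952, 0.0], [0.003, 0.001, -1.0]]
ft_force: [-0.1, -0.6, -0.1]
opening: 0.587
```

Run:
```python
from h import *
S=[bot.get_state()]; w=bot.camera('wrist'); S.append(bot.get_state()); save(w,'w10.png'); st=S[0]
np.save('w10.npy',{'st':st,'w':w},allow_pickle=True)
for s in S: print(s['eef_pos'],s['orientation'].round(4).tolist(),s['opening'],s['qd'].round(3))
for t,z in [('lens',.18),('camera',0)]:
  for r in bot.spot_point(w,t)[:2]: print(t,r['position'],r['conf'],atz(w,r['position'],z,st))
```

```text
[ 0.75886107 -0.02032414  0.2760468 ] [[-0.952, -0.3062, -0.0032], [-0.3062, 0.952, 0.0003], [0.0029, 0.0012, -1.0]] 0.5868272689044292 [-0.001 -0.027  0.017  0.     0.    -0.001]
[ 0.75866947 -0.02037435  0.27657423] [[-0.952, -0.3061, -0.0025], [-0.3061, 0.952, 0.0002], [0.0024, 0.001, -1.0]] 0.5891117399347505 [ 0.001 -0.018  0.006 -0.    -0.001  0.002]
lens [512.9, 284.9] 0.97 [0.74201837 0.12051596 0.18      ]
camera [433.7, 223.0] 0.85 [0.74178042 0.11985019 0.        ]
camera [399.0, 139.9] 0.21 [0.66284405 0.04209583 0.        ]
```

View pics/w10.png

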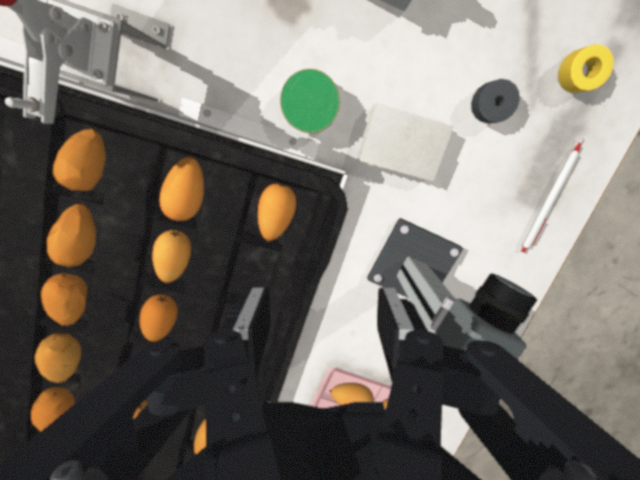

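The wrist view shows the base screws at (404,229), (455,252) and (377,278), with the lens barrel at (505,300).

Run:
```python
from h import *
D=np.load('w10.npy',allow_pickle=True).item(); st,w=D['st'],D['w']
im=cv2.imread('pics/w10.png'); cv2.imwrite('pics/c10.png',cv2.resize(im[210:340,350:560],(800,495),interpolation=3))
a,b,c=[atz(w,p,.007,st) for p in [(404,229.5),(455.5,252.5),(377,278)]]
print(a,b,c)
d=b-a;e=c-a
print(np.degrees(np.arctan2(d[1],d[0])),np.linalg.norm(d),np.degrees(np.arctan2(e[1],e[0])),np.linalg.norm(e),'mid',(b+c)/2)
```

```text
[0.7596079  0.08559143 0.007     ] [0.76758282 0.15831212 0.007     ] [0.83036179 0.0768083  0.007     ]
83.74166135970843 0.07315666432695382 -7.076291578829561 0.07129695059307636 mid [0.7989723  0.11756021 0.007     ]
```

View pics/c10.png

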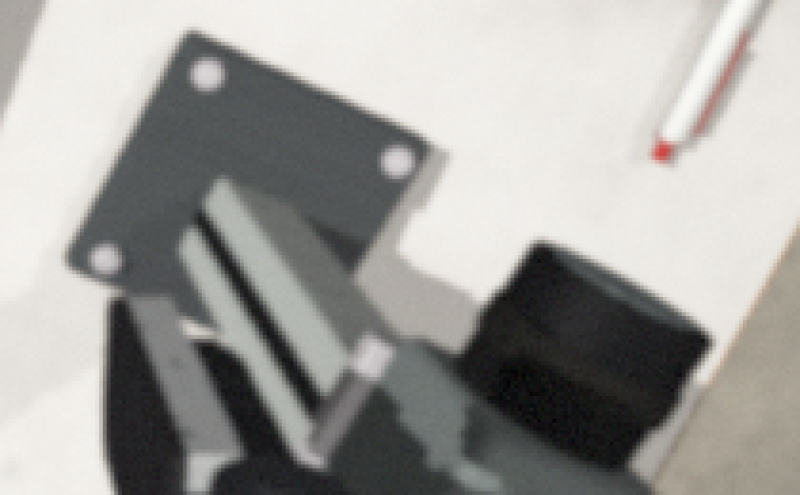

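Camera heading is about -6.8°, with the lens at about (0.7435, 0.122). I'll go back over the spindle.

carry_out:
  deltas:
    - {"claw": 0.05,"slide": [0.022,0.006,0],"roll": 0}
    - {"claw": 0.05,"slide": [0.03,0.007,0.015],"roll": 0}
    - {"claw": 0.05,"slide": [0.03,0.0075,0.015],"roll": 0}
    - {"claw": 0.05,"slide": [0.032,0.0075,0.015],"roll": 0}
    - {"claw": 0.05,"slide": [0.032,0.0085,0.015],"roll": 0}
    - {"claw": 0.05,"slide": [0.032,0.0085,0.015],"roll": 0}
    - {"claw": 0.05,"slide": [0.032,0.0085,0.015],"roll": 0}
    - {"claw": 0.05,"slide": [0.032,0.0085,0.015],"roll": 0}

```text
time_s: 12.65
eef_pos: [0.5081, -0.0354, 0.1725]
orientation: [[-0.952, -0.306, 0.001], [-0.306, 0.952, -0.0], [-0.001, -0.001, -1.0]]
ft_force: [-0.1, 0.5, 1.0]
opening: 0.587
```

carry_out:
  deltas:
    - {"claw": 0.05,"slide": [0.012,0,0.01],"roll": 0}
    - {"claw": 0.05,"slide": [0,0,0.01],"roll": 0}
    - {"claw": 0.05,"slide": [0,0,0],"roll": 0}
    - {"claw": 0.05,"slide": [0,0,0],"roll": 0}

```text
time_s: 12.98
eef_pos: [0.4998, -0.0392, 0.1533]
orientation: [[-0.952, -0.306, 0.002], [-0.306, 0.952, -0.0], [-0.001, -0.001, -1.0]]
ft_force: [0.0, 0.6, -0.3]
opening: 0.585
```

Run:
```python
from h import *
st=bot.get_state(); w=bot.camera('wrist'); save(w,'w11.png')
np.save('w11.npy',{'st':st,'w':w},allow_pickle=True)
print(st['eef_pos'],st['orientation'].round(4).tolist(),st['opening'],st['qd'].round(3))
cv2.imwrite('pics/c11.png',cv2.resize(cv2.imread('pics/w11.png')[140:340,220:430],(787,590)[:2] if 0 else (630,600),interpolation=3))
```

```text
[ 0.49976874 -0.03918345  0.15329157] [[-0.9521, -0.3059, 0.0015], [-0.3059, 0.9521, -0.0001], [-0.0014, -0.0006, -1.0]] 0.5845980894945507 [ 0.003  0.005 -0.046  0.001  0.004 -0.001]
```

View pics/c11.png

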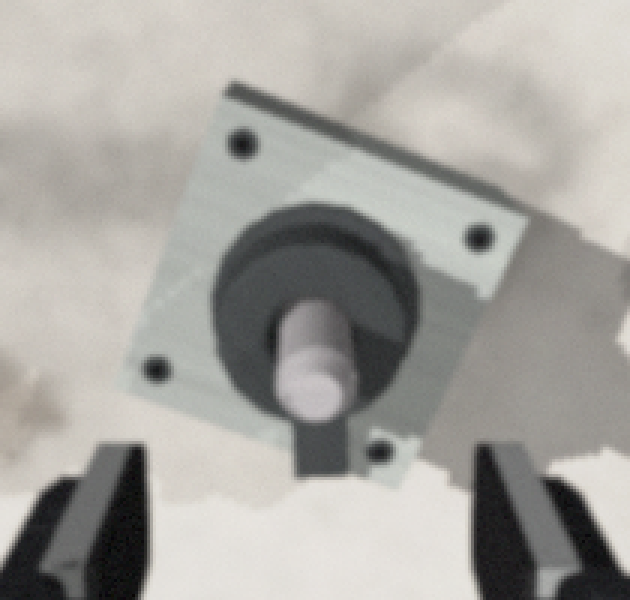

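Run:
```python
from h import *
D=np.load('w11.npy',allow_pickle=True).item(); st,w=D['st'],D['w'];R=np.array(st['orientation']).T
R=R
f=lambda px,z: R@(atz(w,px,z,st)-st['eef_pos'])
print('shaft top',f((325.7,272.3),.1))
print('flange back edge',f((325,208),.046), 'sides',f((290.3,240),.046),f((359.7,240),.046))
l=f((327.3,297.7),.046); print('lug end',l)
sh=f((325.7,272.3),.1); print('lug rel tool -x deg', np.degrees(np.arctan2(l[1]-sh[1],-(l[0]-sh[0]))), np.hypot(*(l-sh)[:2]))
```

```text
shaft top [0.00046691 0.0025127  0.05328949]
flange back edge [0.02704428 0.00228798 0.10725265] sides [ 0.00313649 -0.02306783  0.10730107] [0.00321789 0.02777478 0.10727066]
lug end [-0.04366828  0.00427435  0.10735   ]
lug rel tool -x deg 2.285737739669028 0.04417033168678952
```

carry_out:
  deltas:
    - {"claw": 0.05,"slide": [0.0005,0.0024,0.01],"roll": 0}
    - {"claw": 0.05,"slide": [0,0,0.02],"roll": 0}
    - {"claw": 0.05,"slide": [0,0,0.02],"roll": 0}
    - {"claw": 0.05,"slide": [0,0,0.01],"roll": 0}
    - {"claw": 0.05,"slide": [0,0,0],"roll": 0}
    - {"claw": 0.05,"slide": [0,0,0],"roll": 0}

```text
time_s: 13.53
eef_pos: [0.498, -0.0368, 0.0924]
orientation: [[-0.952, -0.306, -0.001], [-0.306, 0.952, 0.0], [0.001, 0.001, -1.0]]
ft_force: [-0.1, 0.1, 0.5]
opening: 0.584
```

Run:
```python
from h import *
st=bot.get_state(); w=bot.camera('wrist'); save(w,'w12.png')
print(st['eef_pos'],st['orientation'].round(4).tolist(),st['opening'],st['qd'].round(3),st['ft_force'])
cv2.imwrite('pics/c12.png',cv2.resize(cv2.imread('pics/w12.png')[180:380,220:430],(630,600),interpolation=3))
```

```text
[ 0.49796956 -0.03680919  0.09237957] [[-0.9519, -0.3064, -0.0011], [-0.3064, 0.9519, 0.0003], [0.001, 0.0006, -1.0]] 0.5836343029396366 [-0.002 -0.027 -0.021 -0.004 -0.001 -0.   ] [-0.11728103  0.11877764  0.53814726]
```

View pics/c12.png

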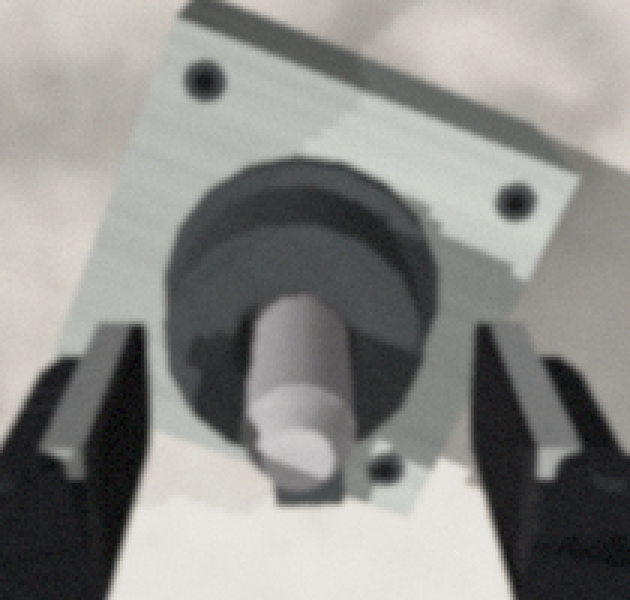

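carry_out:
  deltas:
    - {"claw": 0.03,"slide": [0,-0.001,-0.0005],"roll": 0}
    - {"claw": 0.02,"slide": [0,0,0],"roll": 0}
    - {"claw": 0.01,"slide": [0,0,0],"roll": 0}
    - {"claw": 0.01,"slide": [0,0,0],"roll": 0}
    - {"claw": 0.01,"slide": [0,0,0],"roll": 0}
    - {"claw": 0.01,"slide": [0,0,0],"roll": 0}
    - {"claw": 0.01,"slide": [0,0,0],"roll": 0}
    - {"claw": 0.01,"slide": [0,0,0],"roll": 0}
  grip_force: 80

```text
time_s: 14.25
eef_pos: [0.4993, -0.0382, 0.0948]
orientation: [[-0.952, -0.306, 0.002], [-0.306, 0.952, -0.001], [-0.002, -0.001, -1.0]]
ft_force: [-2.5, 0.8, 5.9]
opening: 0.147
```

Run:
```python
from h import *
st=bot.get_state(); w=bot.camera('wrist'); save(w,'w13.png'); s=bot.camera('scene'); save(s,'s13.png')
print(st['eef_pos'],st['orientation'].round(4).tolist(),st['opening'],st['qd'].round(3),st['ft_force'],st['ft_torque'])
cv2.imwrite('pics/c13.png',np.hstack([cv2.resize(cv2.imread('pics/w13.png')[180:380,220:430],(420,400),interpolation=3),cv2.resize(cv2.imread('pics/s13.png')[240:360,280:390],(367,400),interpolation=3)]))
```

```text
[ 0.49929568 -0.03824645  0.09480718] [[-0.952, -0.3061, 0.0025], [-0.3061, 0.952, -0.0006], [-0.0022, -0.0014, -1.0]] 0.1465623393050206 [-0.    -0.002 -0.    -0.001 -0.001 -0.   ] [-2.49985348  0.81276618  5.92625658] [ 0.00075514  0.13571517 -0.03310439]
```

View pics/c13.png

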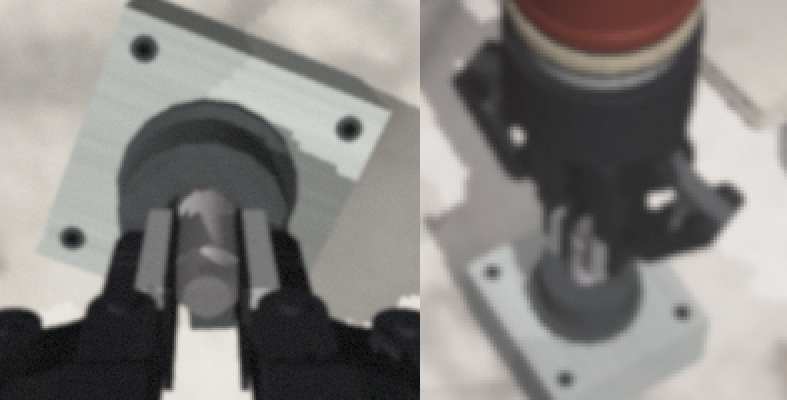

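The shaft is gripped with the pads above the collar. I'll lift straight up.

carry_out:
  deltas:
    - {"claw": 0.01,"slide": [0,0,-0.005],"roll": 0}
    - {"claw": 0.01,"slide": [0,0,-0.01],"roll": 0}
    - {"claw": 0.01,"slide": [0,0,-0.015],"roll": 0}
    - {"claw": 0.01,"slide": [0,0,-0.02],"roll": 0}
    - {"claw": 0.01,"slide": [0,0,-0.02],"roll": 0}
    - {"claw": 0.01,"slide": [0,0,-0.02],"roll": 0}
    - {"claw": 0.01,"slide": [0,0,-0.02],"roll": 0}
    - {"claw": 0.01,"slide": [0,0,-0.012],"roll": 0}

```text
time_s: 15.02
eef_pos: [0.4985, -0.0379, 0.2177]
orientation: [[-0.952, -0.306, 0.002], [-0.306, 0.952, -0.0], [-0.002, -0.001, -1.0]]
ft_force: [0.4, 0.5, -2.8]
opening: 0.151
```

Run:
```python
from h import *
st=bot.get_state(); w=bot.camera('wrist'); save(w,'w14.png'); s=bot.camera('scene'); save(s,'s14.png')
R=np.array(st['orientation'])
print(st['eef_pos'],R.round(4).tolist(),st['opening'],st['ft_force'])
print('to target', R.T@(np.array([.6243,.1362,.2178])-st['eef_pos']))
cv2.imwrite('pics/c14.png',np.hstack([cv2.resize(cv2.imread('pics/w14.png')[180:380,220:430],(420,400),interpolation=3),cv2.resize(cv2.imread('pics/s14.png')[200:330,280:400],(369,400),interpolation=3)]))
```

```text
[ 0.49845617 -0.03794542  0.21767283] [[-0.952, -0.3062, 0.0019], [-0.3062, 0.952, -0.0004], [-0.0017, -0.001, -1.0]] 0.1509443728723925 [ 0.36748167  0.47140359 -2.80612989]
to target [-1.73126347e-01  1.27242211e-01  4.90530112e-05]
```

View pics/c14.png

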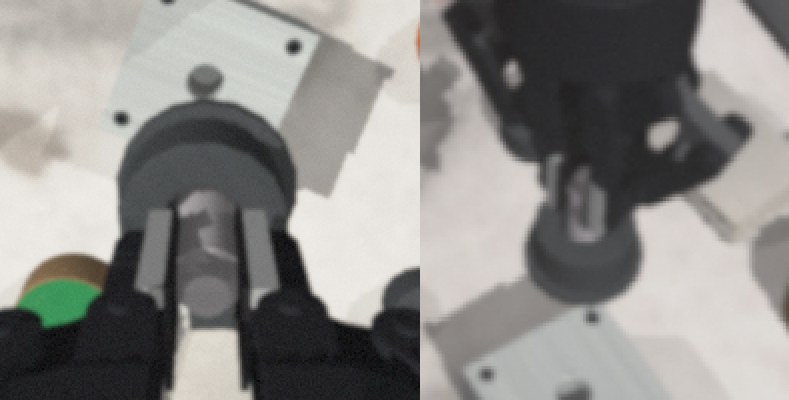

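Lifted cleanly with no slip. Next: carry it to the camera, then roll.

carry_out:
  deltas:
    - {"claw": 0.01,"slide": [-0.012,0.009,0],"roll": 0}
    - {"claw": 0.01,"slide": [-0.022,0.016,0],"roll": 0}
    - {"claw": 0.01,"slide": [-0.026,0.019,0],"roll": 0}
    - {"claw": 0.01,"slide": [-0.027,0.02,0],"roll": 0}
    - {"claw": 0.01,"slide": [-0.027,0.02,0],"roll": 0}
    - {"claw": 0.01,"slide": [-0.026,0.019,0],"roll": 0}
    - {"claw": 0.01,"slide": [-0.021,0.015,0],"roll": 0}
    - {"claw": 0.01,"slide": [-0.012,0.009,0],"roll": 0}

```text
time_s: 15.78
eef_pos: [0.6241, 0.1384, 0.2128]
orientation: [[-0.951, -0.308, -0.003], [-0.308, 0.951, 0.001], [0.003, 0.002, -1.0]]
ft_force: [0.4, -1.4, -2.0]
opening: 0.149
```

carry_out:
  deltas:
    - {"claw": 0.01,"slide": [0,0,0],"roll": 3}
    - {"claw": 0.01,"slide": [0,0,0],"roll": 5}
    - {"claw": 0.01,"slide": [0,0,0],"roll": 6}
    - {"claw": 0.01,"slide": [0,0,0],"roll": 6}
    - {"claw": 0.01,"slide": [0,0,0],"roll": 5}
    - {"claw": 0.01,"slide": [0,0,0],"roll": 1.9}
    - {"claw": 0.01,"slide": [0,0,0],"roll": 0}
    - {"claw": 0.01,"slide": [0,0,0],"roll": 0}

```text
time_s: 16.45
eef_pos: [0.6228, 0.1358, 0.2133]
orientation: [[-0.988, 0.157, -0.003], [0.157, 0.988, -0.0], [0.003, -0.001, -1.0]]
ft_force: [-0.3, -0.2, -2.4]
opening: 0.153
```

Run:
```python
from h import *
st=bot.get_state(); w=bot.camera('wrist'); save(w,'w15.png'); s=bot.camera('scene'); save(s,'s15.png'); t=bot.camera('top'); save(t,'t15.png')
R=np.array(st['orientation']); np.save('w15.npy',{'st':st,'w':w,'s':s,'t':t},allow_pickle=True)
print(st['eef_pos'],R.round(4).tolist(),st['opening'],st['ft_force'],st['qd'].round(3))
a=np.degrees(np.arctan2(-R[1,0],-R[0,0])); print('tool -x yaw',a)
for p,n in ((s,'s'),(t,'t')):
  for k in ['lens','collar_mid','lug_tip']: print(n,k,[(r['position'],round(r['conf'],2)) for r in bot.spot_point(p,k)[:3]])
cv2.imwrite('pics/c15.png',np.hstack([cv2.resize(cv2.imread('pics/s15.png')[80:260,300:480],(400,400),interpolation=3),cv2.resize(cv2.imread('pics/t15.png')[90:240,230:380],(400,400),interpolation=3)]))
```

```text
[0.6228244  0.1358036  0.21325103] [[-0.9876, 0.1566, -0.0035], [0.1567, 0.9877, -0.0003], [0.0034, -0.0009, -1.0]] 0.1530931963580788 [-0.29229544 -0.15944155 -2.44218384] [-0.001 -0.003 -0.009  0.001  0.    -0.002]
tool -x yaw -9.0126120471307
s lens []
s collar_mid [([259.4, 297.3], 0.82), ([329.0, 161.7], 0.74), ([263.4, 225.1], 0.7)]
s lug_tip [([353.2, 158.4], 0.9)]
t lens [([282.8, 127.2], 0.67), ([371.1, 325.5], 0.61)]
t collar_mid [([274.9, 189.8], 0.48), ([309.3, 287.5], 0.44), ([250.3, 247.3], 0.38)]
t lug_tip []
```

View pics/c15.png

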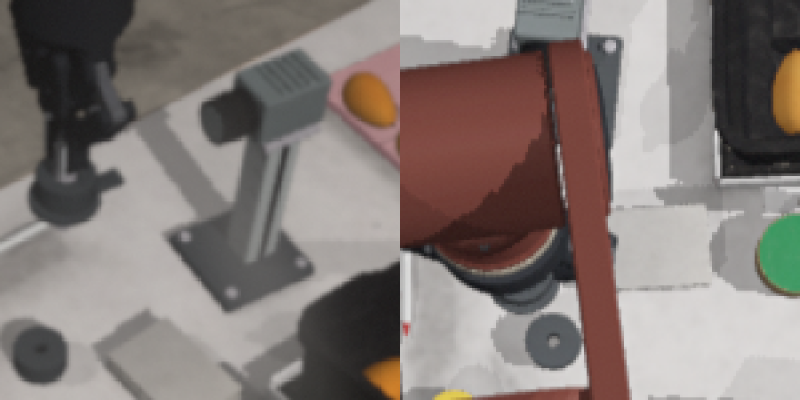

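View pics/w15.png

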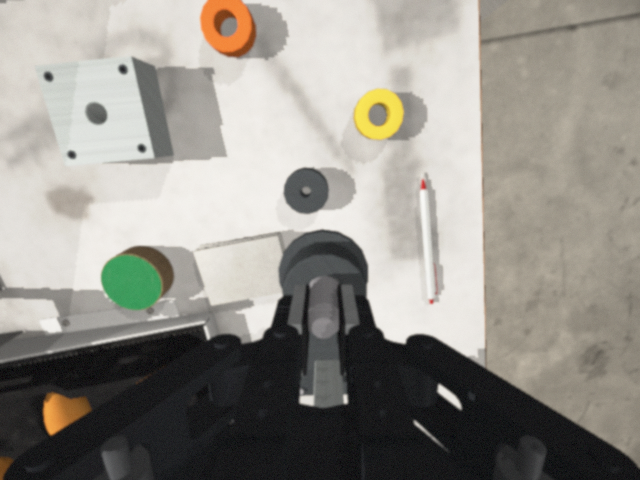

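Run:
```python
from h import *
D=np.load('w15.npy',allow_pickle=True).item(); st,w,s,t=[D[k] for k in ('st','w','s','t')]
K=w['intrinsics'];H=np.array(w['hand_eye'])
def tool(px,z):
    d=H[:3,:3]@np.linalg.inv(K)@np.array([px[0],px[1],1]); o=H[:3,3]; return o+d*(z-o[2])/d[2]
im=cv2.imread('pics/w15.png'); cv2.imwrite('pics/c15b.png',cv2.resize(im[215:415,240:405],(495,600),interpolation=3))
print('shaft top',tool((323,320),-.005),'flange back',tool((323,231),.0488),'R/L',tool((279.5,272),.049),tool((368,272),.049))
L=np.array([.7435,.122,.18]); u=np.array([np.cos(np.radians(-6.8)),np.sin(np.radians(-6.8)),0])
R=np.array(st['orientation']); e=np.array(st['eef_pos'])
mid=e-[0,0,.0378]
for n,p in (('s',s),('t',t)):
    print(n,'lens',proj(p,L),'mid',proj(p,mid),'target',proj(p,L-.12*u),'lug',proj(p,mid+[0,0,-.014]+.046*u))
# scene triangulated at height .18 with bias
print(atz(s,(397.4,136.2),.18),atz(s,(329,161.7),.176))
```

```text
shaft top [ 0.00430309  0.00054816 -0.005     ] flange back [0.02698024 0.00048047 0.0488    ] R/L [ 0.00274244 -0.02414002  0.049     ] [0.00281438 0.02600005 0.049     ]
s lens [394.80120517 135.39323508] mid [329.43408707 163.51986475] target [330.15568236 160.88317948] lug [354.20576238 159.79361139]
t lens [280.85678788 123.78479154] mid [274.5486048  191.73130297] target [274.11335079 190.46945403] lug [277.66416913 167.74549405]
[0.74569493 0.11816344 0.18      ] [0.62428332 0.13891088 0.176     ]
```

View pics/c15b.png

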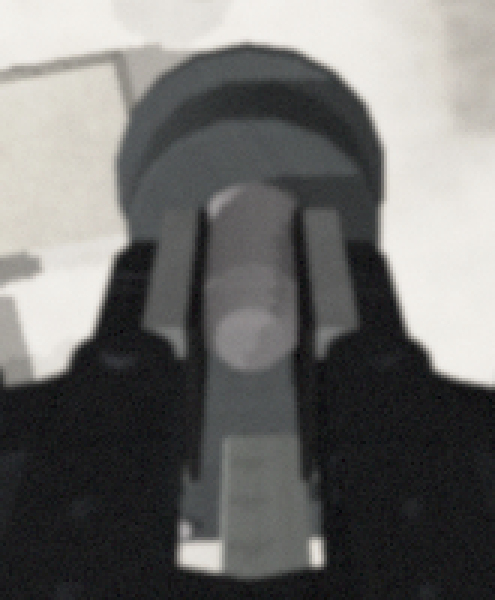

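carry_out:
  deltas:
    - {"claw": 0.01,"slide": [-0.0024,-0.0004,-0.004],"roll": 0}
    - {"claw": 0.01,"slide": [0,0,0],"roll": 0}
    - {"claw": 0.01,"slide": [0,0,0],"roll": 0}
    - {"claw": 0.01,"slide": [0,0,0],"roll": 0}

```text
time_s: 17.23
eef_pos: [0.6265, 0.1351, 0.2196]
orientation: [[-0.987, 0.158, 0.0], [0.158, 0.987, 0.0], [-0.0, 0.0, -1.0]]
ft_force: [-0.2, -0.4, -2.2]
opening: 0.147
```

carry_out:
  deltas:
    - {"claw": 0.01,"slide": [0,0,0],"roll": 0}
    - {"claw": 0.01,"slide": [0,0,0],"roll": 0}

```text
time_s: 17.4
eef_pos: [0.6262, 0.1352, 0.2192]
orientation: [[-0.987, 0.158, -0.0], [0.158, 0.987, -0.0], [0.0, -0.0, -1.0]]
ft_force: [0.5, 0.6, -3.0]
opening: 0.152
```

carry_out:
  deltas:
    - {"claw": 0.01,"slide": [0,0,0],"roll": 0}
    - {"claw": 0.01,"slide": [0,0,0],"roll": 0}

```text
time_s: 17.57
eef_pos: [0.6262, 0.1352, 0.2192]
orientation: [[-0.987, 0.158, -0.0], [0.158, 0.987, -0.0], [0.0, -0.0, -1.0]]
ft_force: [0.9, 0.4, -2.4]
opening: 0.148
```

carry_out:
  deltas:
    - {"claw": 0.01,"slide": [0,0,0],"roll": 0}

```text
time_s: 17.65
eef_pos: [0.6262, 0.1352, 0.2192]
orientation: [[-0.987, 0.158, -0.0], [0.158, 0.987, -0.0], [0.0, -0.0, -1.0]]
ft_force: [-0.4, 0.6, -2.2]
opening: 0.151
```

carry_out:
  deltas:
    - {"claw": 0.01,"slide": [0.001,0,0.0014],"roll": 0}
    - {"claw": 0.01,"slide": [0,0,0],"roll": 0}
    - {"claw": 0.01,"slide": [0,0,0],"roll": 0}
    - {"claw": 0.01,"slide": [0,0,0],"roll": 0}
    - {"claw": 0.01,"slide": [0,0,0],"roll": 0}
    - {"claw": 0.01,"slide": [0,0,0],"roll": 0}
    - {"claw": 0.01,"slide": [0,0,0],"roll": 0}
    - {"claw": 0.01,"slide": [0,0,0],"roll": 0}

```text
time_s: 18.32
eef_pos: [0.6253, 0.1353, 0.2179]
orientation: [[-0.987, 0.158, 0.0], [0.158, 0.987, 0.0], [-0.0, 0.0, -1.0]]
ft_force: [-0.2, -0.4, -1.7]
opening: 0.15
```

Run:
```python
from h import *
st=bot.get_state(); w=bot.camera('wrist'); save(w,'w16.png'); s=bot.camera('scene'); save(s,'s16.png')
R=np.array(st['orientation'])
print(st['eef_pos'],R.round(4).tolist(),st['opening'],st['ft_force'],st['qd'].round(3))
for k in ['collar_mid','lug_tip','lens']: print(k,[(r['position'],round(r['conf'],2)) for r in bot.spot_point(s,k)[:3]])
sp=np.array(st['eef_pos'])+R@[.001,.001,0]; mid=sp-[0,0,.0378]
u=np.array([np.cos(np.radians(-6.8)),np.sin(np.radians(-6.8)),0]); L=np.array([.7435,.122,.18])
print('mid in lens frame',(mid-L)@u,(mid-L)@[-u[1],u[0],0],mid[2]-.18, 'pred',proj(s,mid),proj(s,mid+[0,0,-.014]+.046*u))
cv2.imwrite('pics/c16.png',np.hstack([cv2.resize(cv2.imread('pics/s16.png')[80:260,300:480],(400,400),interpolation=3),cv2.resize(cv2.imread('pics/w16.png')[200:410,220:430],(400,400),interpolation=3)]))
```

```text
[0.62529221 0.13532052 0.21793701] [[-0.9875, 0.1577, 0.0001], [0.1577, 0.9875, 0.0], [-0.0, 0.0, -1.0]] 0.14985866442255877 [-0.18018966 -0.35188261 -1.72137352] [-0.     0.     0.    -0.002  0.     0.   ]
collar_mid [([257.6, 297.1], 0.91), ([267.7, 225.4], 0.63), ([329.3, 158.3], 0.61)]
lug_tip [([355.1, 153.2], 0.75), ([328.9, 170.0], 0.48)]
lens [([397.5, 135.4], 0.84), ([317.5, 245.4], 0.31)]
mid in lens frame -0.11991298253894905 0.00026944353531497764 0.00013698480032128812 pred [330.12003154 160.69090996] [354.94789282 157.03189008]
```

View pics/c16.png

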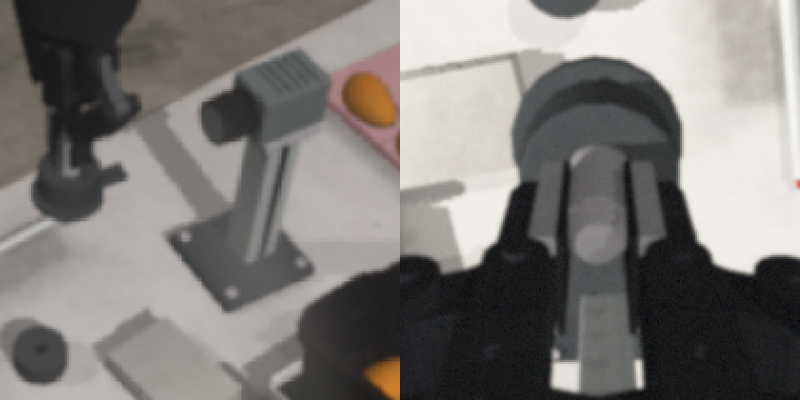

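View pics/s16.png

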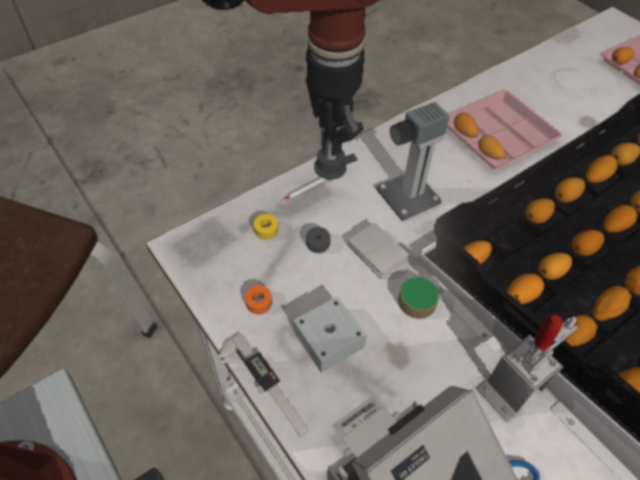

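```bash
python3 -c "
from rig import bot
print(bot.job_done())"
```

```text
the job is handed in; nothing more can be done
None
```

I put the wide-bored collar over the spindle's shaft, pressed it down onto the flange and let it go. I then gripped the shaft above the collar, lifted the spindle out of the block, and held it up to the inspection camera. I handed the job in at about 18.5 s, still holding it there.

**Last checks**
- **Position:** the arm was at rest. The collar's middle worked out at 119.9 mm in front of the lens, 0.3 mm to the side and 0.1 mm above lens height.
- **Attitude:** the tool was vertical, and the spindle had not shifted in the grip since it stood in the block. The lug's heading was within about 1° of the lens direction.
- **Force:** the readings matched only the held weight, and the highest force I read was about 12 N while seating the collar.
- **Rest of the table:** in the last scene picture the narrow collar, the orange and yellow rings, card stack, sticker roll and caliper stood where they were.

**What disagreed**
- **Lens position:** this is the main uncertainty. The scene, top and wrist views differ by about 2–6 mm, so the figures above are only as good as the lens position of (0.7435, 0.122) I chose from them.
- **Network points:** in the last scene picture the trained networks put the collar's middle about 2 px and the lug tip about 4 px higher than I calculated (about 1.5 mm per px).
- **Refused moves:** the first three move calls were refused, apparently because the rows had no "roll"; nothing moved then.

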